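# Clamp a flower block with the ratchet press

## Task

Clamp the flower block that lies in the green craft press: flip the ratchet's red thumb piece over so that it leans the other way (clockwise seen from above, the way that screws the plate down), then swing the handle back and forth by its upright yellow grip until the plate bears firmly on the block. Running down free, the grip takes a push of about 8 to 11 N; stop swinging when the push has grown by about 5 N, do not force it further, and let go with the plate clamped and the thumb piece still leaning that way. Work the press only by the thumb piece and the grip, flip the thumb piece gently, and leave the block and the other things on the table where they are.

Things in the scene. Friction and masses are not known exactly. Their poses are not given: they have to be found in the camera images.
- press: The fixed green bench press: base 160 x 200 x 20 mm with a steel bed (its top 30 mm above the table), two columns and a crosshead; origin on the table under the vertical screw axis, z up. At handle angle 0 the handle points along its -y axis. All heights below are above the table.
- handle (a joint): Swing angle q of the handle about the screw axis (rad), -0.5 to 0.5 between end stops, growing clockwise seen from above: the handle points along (-sin q, -cos q) in the press's x, y. A 12 mm round bar at height 166 mm, reaching 138 mm out from the axis; swung free it takes about 1 N at the grip. Up to 0.35 rad of a working swing is lost until a tooth is caught.
- grip_mid (a point): Middle of the yellow upright grip at the handle's end, 130 mm from the screw axis: 24 mm diameter (20 mm at the foot), 50 mm tall, from height 172 to 222 mm, this point at 197 mm. It revolves freely about its own upright axis.
- pawl (a joint): Lean of the red thumb piece (rad), -0.55 to 0.55, 0 upright; top-heavy, tips with under 1 N and rests 0.2 to 0.55 to either side. Positive leans clockwise about the screw, along (-cos q, sin q) in the press's x, y at handle angle q: the clockwise swing then turns the wheel and lowers the plate, the way back clicks freely over the teeth. Negative, as at the start: it raises.
- pawl_thumb (a point): Centre of the head of the red thumb piece, 45 mm from its pivot. The head is 13 mm thick along its way of tipping, 20 mm wide along the handle, 14 mm tall; its top is 52 mm from the pivot; the stem below is 9 x 14 mm.
- pawl_pivot (a point): Pivot of the thumb piece, on the axis of the handle's bar, 40 mm from the screw axis, height 166 mm. Two small steel claws below it reach the teeth of the wheel.
- wheel: Steel ratchet wheel, 108 mm diameter, top at height 145 mm with 18 brass teeth 6 mm tall, 20 degrees apart; fixed to the screw, origin on the table under the axis. Turning it takes 1.3 Nm plus the clamping load (free: 11 N at the moving grip, 7 to 8 N with the hand paused); it stays where it is left. One radian clockwise lowers the plate by 8 mm; 0.6 to 2.2 rad are needed to meet the block.
- platen: Dark steel pressing plate, 100 x 100 x 12 mm, sprung on the screw; origin at its underside's centre, 72 to 81 mm high at the start. A worn cork pad under it stands out 2 to 6 mm (unknown) and meets the block's top at 62 mm. Then the clamping force grows about 0.5 N per mrad of wheel, the push at the grip 0.06 N per N of it. Good: 40 to 160 N (2.5 to 10 N more push); over 190 N spoils the flowers.
- block_mid (a point): Centre (half-way up) of the flower block, two plywood boards with yellow card between, 90 x 90 x 32 mm, lying loose on the press's bed under the plate.

How it is judged:
On the way, in this order (a step that is already met when the one before it is completed fails the run):
1. the thumb piece has been flipped to lean clockwise (value of joint pawl above 0.1 rad), for 0.2 s.
2. the plate has been screwed down onto the block and presses with over 40 N (contact force between platen and block above 40 N), for 0.2 s.
At the end, for the whole second after the job is handed in: The plate presses on the block with 40 to 160 N, the thumb piece still leans clockwise (over 0.1 rad), and the block lies within 12 mm of where it was, at rest (contact force between platen and block between 40 and 160 N and value of joint pawl above 0.1 rad and distance of block_mid from where it was at the start of the episode below 0.012 m and linear speed of block below 0.02 m/s); the robot touches nothing.
It fails at once if the plate presses on the block with more than 190 N (contact force between platen and block above 190 N).
It fails at once if the robot pushes on the thumb piece with more than 15 N (contact force between the fingers and pawl above 15 N).
It fails at once if the robot works the wheel or the plate directly (over 3 N) or touches the block (contact force between any of the fingers, the arm and wheel above 3 N or contact force between any of the fingers, the arm and platen above 3 N or contact force between any of the fingers, the arm and block above 1 N).
It fails at once if another thing on the table is moved by more than 30 mm (distance of any of flower_pot, glue_bottle, pompom_jar, pencil_tumbler, marker_tumbler, spare_block, green_pencil from where it was at the start of the episode above 0.03 m).
It also fails if it takes over 72 s, if anything falls off the work surface, if the arm or the gripper's body presses on something with over 40 N, if the wrist force passes 120 N, or if a joint passes its speed limit or range.

## Robot

A 6-joint arm with a two-finger parallel gripper is mounted at the origin on the work surface. World frame = base frame: x ahead of the robot, y to its left, z up, the work surface at z = 0. Lengths are in m, angles in rad, forces in N, time in s.
With the tool pointing down it reaches from about 0.35 to 0.775 m from the base axis. Payload 7.3 kg.
Tool frame: the origin (TCP) lies midway between the tips of the shut fingers; the grasp point (between the pads) lies 19 mm behind it; z points along the fingers, y is the line along which they close (so a half turn about z gives the same grasp; the last joint's range is limited). The gripper opens to 92 mm and grips with 3 to 60 N. Pads are 19 mm wide; open, the fingers measure 130 mm over their backs; the gripper's body (75 mm by 190 mm) begins 47 mm behind the grasp point.
Start: joints at [-1.373, 0.342, 1.524, -0, 1.275, -0.146], TCP at [0.177, -0.494, 0.227] pointing down, gripper open.
Joint ranges: [-2.53, 2.53], [-0.77, 2.02], [0.04, 2.7], [-1, 4.14], [0.28, 2.66], [-3.11, 3.11]. Speed limits (rad/s): [2.57, 2.57, 3.14, 3.14, 3.14, 3.14].

## Interface

Orientations are given as [roll, pitch, yaw] about the fixed x, y, z axes, in that order (R = Rz(yaw) Ry(pitch) Rx(roll)).
In Python, from cell import monitor, vision, workorder gives the robot as it stands.
- The arm moves only by the tool move_arm, never from a script. Its argument "rows" is a list of rows, each a list of 5 numbers: the shift along the world's x, y, z in mm, then the turn about the world's z in rad, then the closure, from -1 (fully open) to 1 (shut). A call has 1 to 12 rows; each row shifts and turns the commanded pose from where the row before left it; what a row does not reach is not made up. A row lasts 1/10 s, in which the tool goes at most 50 mm and 8.59 degrees, less where a joint would pass 70% of its speed; a pose out of reach is approached as far as the arm can. A call is refused whole if a number of a shift passes 50 or a number of a turn 0.15, either way. A call with a gripper value outside its range is refused whole. The fingers move at their own pace and stop on an object; "newtons" is the grip in N (left out, the last holds). Time passes only in rows, so rows that do not move let the fingers close. It gives the time, the measured TCP pose, the force, the opening and the grip force at its end, in the units of the state.
- monitor.observe(): the state, without advancing time (a new reading comes with each control period).
- vision.read_camera(name): name is "side" or "top" or "wrist"; returns the picture (400x640x3 uint8, red, green, blue); there is no depth.
- vision.get_calibration(name): a dict with "K" (3x3 intrinsics, pixels), "k1" (the pictures are not rectified: a ray, as slopes to the right and down, at radius r is drawn at 1 + k1 r^2 times it, then the intrinsics apply), "T" (4x4, takes a point from camera to world coordinates); the wrist camera has in their place "mount" (4x4, takes a point from camera to tool coordinates, whose origin is the TCP and whose axes are the flange's). Camera axes: x right, y up, looking along -z (the intrinsics and any distortion apply to the point x, -y, -z); pixel columns grow to the right and rows downward; lengths in m; the calibration is good to about 2 mm. A picture is of the moment at which its call begins: read the wrist's pose just before it. get_calibration takes no time and is no camera call.
- workorder.hand_in(): hands the job in; it is judged then, once.
The state is a dict: "time": time; "qpos": joint angles; "qvel": joint speeds; "joint_efforts": joint torques, N m; "tool_pos": TCP position; "tool_rot": TCP orientation; "contact_force": force on the tool from outside, world axes, zero at the start; "torque": the same for the moment, N m; "opening": finger opening in m; "grip_force": force on a finger pad.
Only numpy, scipy, OpenCV 4.12 (cv2) and the standard library are available. Lean on these libraries where they do the work, as an engineer would, in place of code of your own. Each camera call takes 0.05 s, during which the arm holds its last target. There are 200 camera calls.

## Working session

There is one attempt and no reset: what is moved stays moved. The work goes in short steps, Python scripts to look and compute and a tool call to move; the robot and the scene stay as the last step left them, time stands still between calls to the robot, and variables do not carry over. Pictures are saved under pics/ and viewed, at most 10 in all, crops included, and the job is handed in when it is done.

Besides the shell and the picture viewer there is one more tool, called after "Call:" in YAML: its name, and indented under it one key for each argument. move_arm: Moves the arm, as the interface text tells. Its arguments: {"type":"object","properties":{"rows":{"type":"array","items":{"type":"array","items":{"type":"number"}}},"newtons":{"type":"number"}},"required":["rows"]}

```bash
mkdir -p pics
cat > h.py <<'E'
import numpy as np, cv2
from cell import monitor, vision, workorder
def save(n,f):
    im=vision.read_camera(n); cv2.imwrite('pics/'+f,im[:,:,::-1]); return im
def ray(n,u,v):
    c=vision.get_calibration(n);K=np.array(c['K']);k=c['k1']
    d=np.array([(u-K[0,2])/K[0,0],(v-K[1,2])/K[1,1]]);s=d.copy()
    for _ in range(30): s=d/(1+k*(s@s))
    T=np.array(c['T']); return T[:3,3],T[:3,:3]@np.array([s[0],-s[1],-1])
def atz(n,u,v,z):
    o,d=ray(n,u,v); return o+d*(z-o[2])/d[2]
def proj(n,p):
    c=vision.get_calibration(n);K=np.array(c['K']);T=np.array(c['T'])
    q=T[:3,:3].T@(np.array(p)-T[:3,3]);s=np.array([q[0],-q[1]])/-q[2]
    s=s*(1+c['k1']*(s@s));return K[:2,:2]@s+K[:2,2]
E
python3 - <<'E'
from h import *
a=save('top','t0.png');b=save('side','s0.png')
for n in('top','side'):print(vision.get_calibration(n)['T'])
E
```

```text
[[ 9.28139729e-03  9.92027415e-01 -1.25680007e-01  4.92624040e-01]
 [-9.99591498e-01  1.26020211e-02  2.56520080e-02 -2.08463551e-04]
 [ 2.70313173e-02  1.25390580e-01  9.91739134e-01  7.83225384e-01]
 [ 0.00000000e+00  0.00000000e+00  0.00000000e+00  1.00000000e+00]]
[[-0.69522403  0.51083441 -0.5056795   0.25659752]
 [-0.71865573 -0.48023534  0.50289955  0.32084047]
 [ 0.01405323  0.71303732  0.70098522  0.61398608]
 [ 0.          0.          0.          1.        ]]
```

View pics/t0.png

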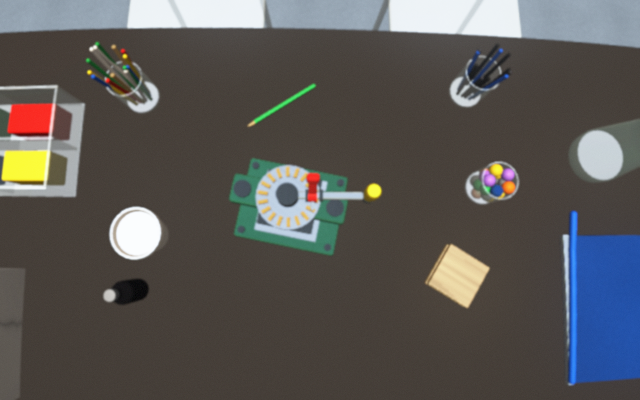

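View pics/s0.png

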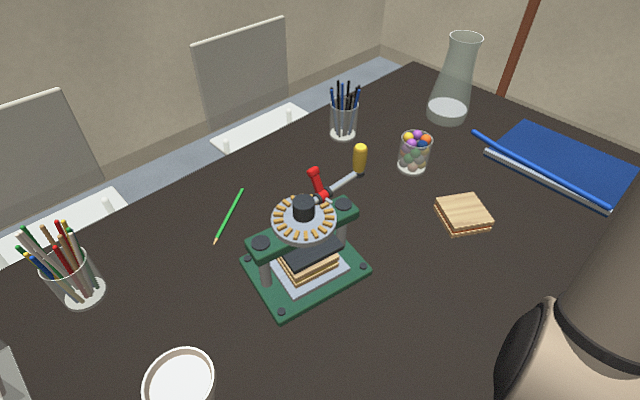

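Both views show the press at mid-table (wheel ≈(288,194) in the top view) and the handle pointing right to the yellow grip (374,191). The red thumb head at (313,180) leans up in the picture, i.e. to +x.

```bash
cat > m.py <<'E'
from h import *
def measure(tag=None):
    o={}
    for n in('top','side'):
        im=vision.read_camera(n)
        if tag: cv2.imwrite(f'pics/{tag}_{n}.png',im[:,:,::-1])
        h=cv2.cvtColor(im,cv2.COLOR_RGB2HSV);H,S,V=cv2.split(h)
        r=dict(top=(225,150,400,260),side=(240,130,390,330))[n]
        for k,m in dict(yel=(H>22)&(H<33)&(S>180)&(V>90),red=((H<6)|(H>174))&(S>170)&(V>70)).items():
            q=np.zeros(m.shape,np.uint8);q[r[1]:r[3],r[0]:r[2]]=m[r[1]:r[3],r[0]:r[2]]
            c,l,st,ce=cv2.connectedComponentsWithStats(q)
            if c>1:
                i=1+np.argmax(st[1:,4]);o[n,k]=(ce[i].round(1),st[i].tolist())
    return o
def tri(a,b):
    A=[];B=[]
    for n,p in(('top',a),('side',b)):
        o,d=ray(n,*p);d=d/np.linalg.norm(d);P=np.eye(3)-np.outer(d,d);A.append(P);B.append(P@o)
    return np.linalg.lstsq(np.vstack(A),np.hstack(B),rcond=None)[0]
E
python3 - <<'E'
from m import *
o=measure()
for k,v in o.items():print(k,v)
for k in('yel','red'):
    print(k,tri(o['top',k][0],o['side',k][0]).round(4))
print('grip top',atz('top',*o['top','yel'][0],.215))
print('base',[atz('top',u,v,.02)[:2].round(4) for u,v in((252,159),(347,177),(331,254),(235,237))])
print('base c',np.mean([atz('top',u,v,.02) for u,v in((252,159),(347,177),(331,254),(235,237))],0))
im=cv2.imread('pics/t0.png');h=cv2.cvtColor(im,cv2.COLOR_BGR2HSV)
m=((h[...,0]>10)&(h[...,0]<26)&(h[...,1]>90)&(h[...,2]>120)).astype(np.uint8);m[:155]=0;m[235:]=0;m[:,:250]=0;m[:,330:]=0
(c,ax,an)=cv2.fitEllipse(cv2.findNonZero(m));print('teeth',c,ax,atz('top',*c,.148))
s=monitor.observe();print(s['tool_rot'],s['opening'],s['contact_force'],s['time'])
crop=lambda f,x,y,w,h,k:cv2.resize(cv2.imread(f)[y:y+h,x:x+w],None,fx=k,fy=k,interpolation=2)
a=crop('pics/t0.png',225,145,170,120,4);b=crop('pics/s0.png',235,135,160,190,3)
c=np.zeros((600,800,3),np.uint8);a=cv2.resize(a,(400,282));c[:282,:400]=a;b=cv2.resize(b,(400,475));c[:475,400:]=b;cv2.imwrite('pics/c0.png',c)
E
```

```text
('top', 'yel') (array([372.6, 191.7]), [365, 184, 17, 16, 168])
('top', 'red') (array([312.3, 185.4]), [307, 173, 13, 28, 236])
('side', 'red') (array([317.1, 181.7]), [307, 166, 22, 36, 300])Traceback (most recent call last):
  File "<stdin>", line 5, in <module>
KeyError: ('side', 'yel')
```

```bash
sed -i 's/(H>22)&(H<33)&(S>180)&(V>90)/(H>18)\&(H<34)\&(S>150)\&(V>80)/' m.py
python3 - <<'E'
from m import *
o=measure()
for k,v in o.items():print(k,v)
for k in('yel','red'):
    if ('side',k) in o: print(k,tri(o['top',k][0],o['side',k][0]).round(4))
print('yelpix',cv2.cvtColor(cv2.imread('pics/s0.png')[150:166:5,358:363:2],cv2.COLOR_BGR2HSV).tolist())
print('grip top',atz('top',*o['top','yel'][0],.215))
B=((252,159),(347,177),(331,254),(235,237))
print('base',[atz('top',u,v,.02)[:2].round(4).tolist() for u,v in B],np.mean([atz('top',u,v,.02) for u,v in B],0))
im=cv2.imread('pics/t0.png');h=cv2.cvtColor(im,cv2.COLOR_BGR2HSV)
m=((h[...,0]>10)&(h[...,0]<26)&(h[...,1]>90)&(h[...,2]>120)).astype(np.uint8);m[:155]=0;m[235:]=0;m[:,:250]=0;m[:,330:]=0
(c,ax,an)=cv2.fitEllipse(cv2.findNonZero(m));print('teeth',c,ax,atz('top',*c,.148))
s=monitor.observe();print(s['tool_rot'],s['opening'],s['contact_force'],s['time'])
crop=lambda f,x,y,w,h:cv2.resize(cv2.imread(f)[y:y+h,x:x+w],(400,400*h//w),interpolation=2)
a=crop('pics/t0.png',225,145,170,120);b=crop('pics/s0.png',235,135,160,190)
c=np.zeros((500,800,3),np.uint8);c[:len(a),:400]=a;c[:len(b),400:]=b;cv2.imwrite('pics/c0.png',c)
E
```

```text
('top', 'yel') (array([372.5, 191.7]), [365, 183, 17, 18, 244])
('top', 'red') (array([312.3, 185.6]), [307, 173, 12, 28, 234])
('side', 'yel') (array([359.1, 158.8]), [353, 146, 14, 26, 257])
('side', 'red') (array([317.1, 181.8]), [307, 166, 22, 36, 304])
yel [ 0.5867 -0.0995  0.1913]
red [ 0.5949 -0.0065  0.1899]
yelpix [[[21, 161, 188], [22, 160, 210], [22, 161, 203]], [[23, 158, 139], [22, 150, 141], [23, 159, 133]], [[23, 159, 130], [22, 156, 131], [22, 165, 127]], [[21, 148, 133], [23, 153, 125], [23, 152, 121]]]
grip top [ 0.58228039 -0.09606477  0.215     ]
base [[0.6761, 0.1129], [0.6421, -0.0779], [0.489, -0.0466], [0.5199, 0.1413]] [0.58178003 0.03242413 0.02      ]
teeth (287.1305847167969, 196.48983764648438) (51.17287826538086, 51.711212158203125) [0.58293933 0.03403714 0.148     ]
[-3.14116611e+00 -6.42522542e-05  3.43813406e-01] 0.09168883354371654 [ 0.03125485  0.27815156 -0.30023497] 0.3
```

View pics/c0.png

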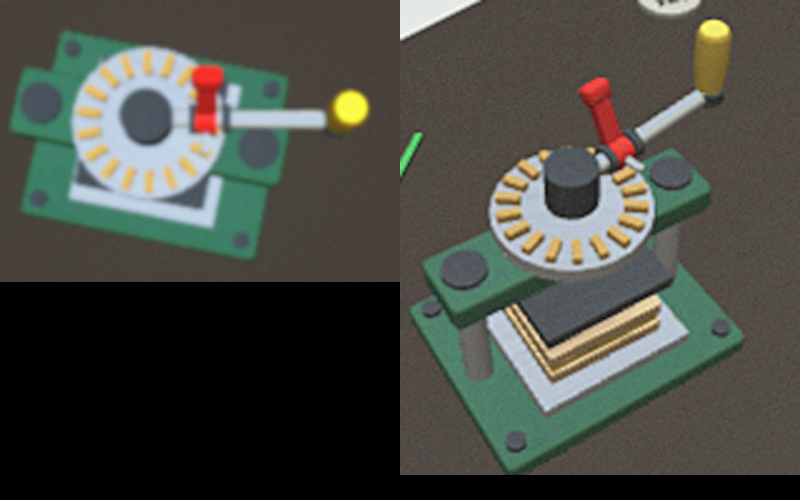

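The close-up confirms it: axis (0.582,0.033), grip 130 mm out at (0.584,-0.098), q≈-0.18, thumb leaning to +x by about -0.5. The open fingers can straddle the thumb piece, with the closing line along x.

Call:
move_arm:
  rows:
    - [20,20,20,0.1,-1]
    - [28,32,20,0.1,-1]
    - [28,32,20,0.1,-1]
    - [28,32,15,0.1,-1]
    - [28,32,0,0.1,-1]
    - [28,32,0,0.1,-1]
    - [28,32,0,0.1,-1]
    - [28,32,0,0.1,-1]
    - [28,32,0,0.1,-1]
    - [28,32,0,0.1,-1]
    - [28,32,0,0.1,-1]
    - [28,32,0,0.1,-1]

```text
time: 1.5
tool_pos: [0.5059, -0.1207, 0.3018]
tool_rot: [3.141, 0.0, 1.548]
contact_force: [-0.1, -0.2, 0.8]
opening: 0.092
grip_force: 0.0
```

Call:
move_arm:
  rows:
    - [25,29,0,0,-1]
    - [25,29,0,0,-1]
    - [25,29,0,0,-1]
    - [23,27,0,0,-1]
    - [0,0,0,0,-1]
    - [0,0,0,0,-1]

```text
time: 2.1
tool_pos: [0.6029, -0.0078, 0.3011]
tool_rot: [-3.14, 0.0, 1.545]
contact_force: [-0.0, -0.4, -0.1]
opening: 0.0917
grip_force: 0.0
```

Run:
```python
from h import *
s=monitor.observe();print(s['tool_pos'],s['tool_rot']);save('wrist','w1.png')
```

```text
[ 0.60290932 -0.00783876  0.3010794 ] [-3.14039702e+00  2.71233685e-04  1.54533047e+00]
```

View pics/w1.png

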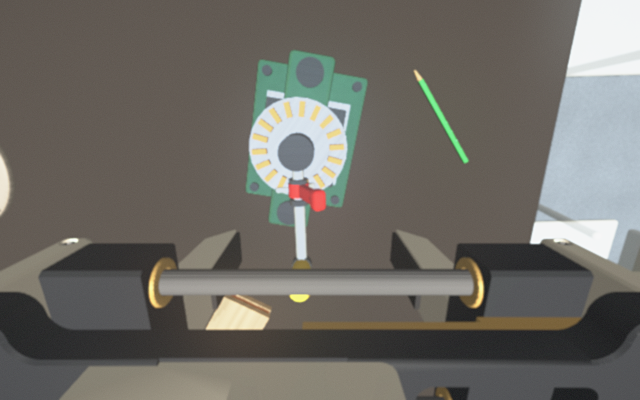

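The wrist view shows the red head at (318,198), centred between the fingers at x. I'll descend and push it toward -x.

Call:
move_arm:
  rows:
    - [0,0,-30,0,-1]
    - [0,0,-35,0,-1]
    - [0,0,-30,0,-1]
    - [0,0,-8,0,-1]
    - [-10,0,0,0,-1]
    - [-12,0,0,0,-1]
    - [-4,0,0,0,-1]
    - [-3,0,0,0,-1]
    - [-3,0,0,0,-1]
    - [-3,0,0,0,-1]
    - [-3,0,0,0,-1]

```text
time: 3.25
tool_pos: [0.5651, -0.0084, 0.1989]
tool_rot: [3.141, 0.0, 1.544]
contact_force: [0.3, -0.4, -1.0]
opening: 0.0921
grip_force: 0.2
```

Call:
move_arm:
  rows:
    - [-3,0,0,0,-1]
    - [-3,0,0,0,-1]
    - [-3,0,0,0,-1]
    - [-3,0,0,0,-1]
    - [-3,0,0,0,-1]
    - [-3,0,0,0,-1]
    - [-3,0,0,0,-1]

```text
time: 3.95
tool_pos: [0.5437, -0.0083, 0.1987]
tool_rot: [-3.142, -0.0, 1.544]
contact_force: [-0.0, 0.1, -0.7]
opening: 0.0914
grip_force: 0.0
```

Run:
```python
from m import *
o=measure('a')
for k,v in o.items():print(k,v)
a=cv2.imread('pics/a_top.png')[130:270,220:400];b=cv2.imread('pics/a_side.png')[130:270,240:420]
cv2.imwrite('pics/a.png',cv2.resize(np.hstack([a,b]),(792,308)))
```

```text
('side', 'yel') (array([355.7, 168.1]), [353, 165, 7, 7, 28])
('side', 'red') (array([322.8, 184.2]), [316, 170, 14, 32, 251])
```

View pics/a.png

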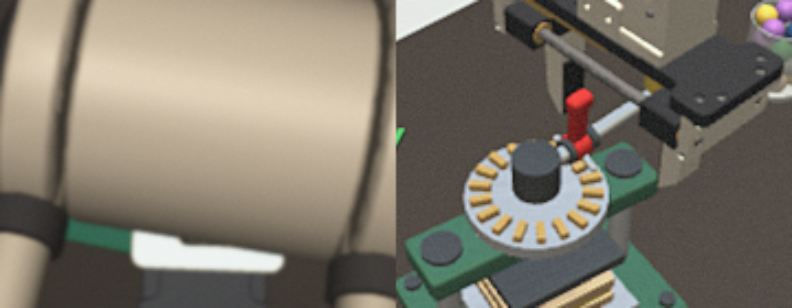

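The side view shows the thumb piece about upright between the fingers; I'll push on a little.

Call:
move_arm:
  rows:
    - [-3,0,0,0,-1]
    - [-3,0,0,0,-1]
    - [-3,0,0,0,-1]
    - [-2,0,0,0,-1]
    - [0,0,0,0,-1]
    - [0,0,0,0,-1]

```text
time: 4.65
tool_pos: [0.5329, -0.0083, 0.1988]
tool_rot: [3.142, 0.0, 1.544]
contact_force: [-0.6, 0.2, -0.0]
opening: 0.0916
grip_force: 0.0
```

Run:
```python
from m import *
o=measure('b')
for k,v in o.items():print(k,v)
a=cv2.imread('pics/b_side.png')[110:330,220:440]
cv2.imwrite('pics/b.png',cv2.resize(a,(500,500)))
```

```text
('side', 'yel') (array([356.9, 168.8]), [353, 164, 10, 9, 42])
('side', 'red') (array([325.7, 186.9]), [317, 175, 18, 28, 217])
```

View pics/b.png

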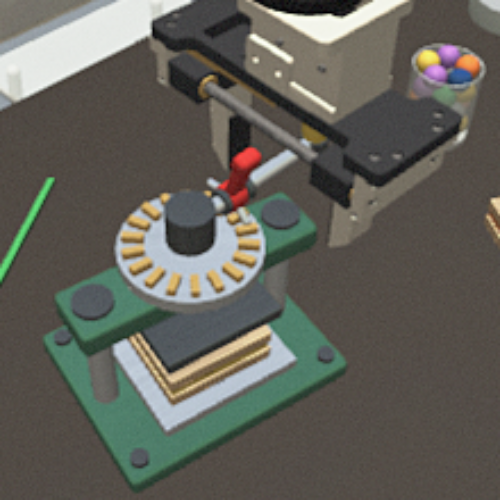

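The thumb piece now leans toward the robot side, which is clockwise. Next is the grip.

Call:
move_arm:
  rows:
    - [2,0,15,0,-1]
    - [0,0,30,0,-1]
    - [15,-25,5,0,-1]
    - [18,-35,0,0.03,-1]
    - [16,-29,0,0,-1]
    - [0,0,0,0,-1]
    - [0,0,-25,0,-1]
    - [0,0,-25,0,-1]
    - [0,0,-18,0,-1]
    - [0,0,0,0,-1]

```text
time: 5.75
tool_pos: [0.5822, -0.0962, 0.178]
tool_rot: [-3.136, -0.002, 1.574]
contact_force: [0.7, -0.2, -0.9]
opening: 0.0919
grip_force: 0.0
```

Call:
move_arm:
  rows:
    - [0,0,0,0,1]
    - [0,0,0,0,1]
    - [0,0,0,0,1]
    - [0,0,0,0,1]
    - [0,0,0,0,1]
    - [0,0,0,0,1]
  newtons: 25

```text
time: 6.35
tool_pos: [0.5841, -0.0973, 0.181]
tool_rot: [3.141, 0.0, 1.574]
contact_force: [0.6, -0.4, 0.1]
opening: 0.0484
grip_force: 0.0
```

Run:
```python
from m import *
s=monitor.observe();print(s['tool_pos'],s['contact_force'],s['opening'])
a=save('side','g.png')[110:330,220:440]
w=save('wrist','gw.png')[:,100:540]
cv2.imwrite('pics/g2.png',np.hstack([cv2.resize(a,(380,400)),cv2.resize(w,(420,400))])[:,:,::-1])
```

```text
[ 0.58405228 -0.09729638  0.18098186] [ 0.55522644 -0.36832893  0.12881329] 0.048447179003118276
```

View pics/g2.png

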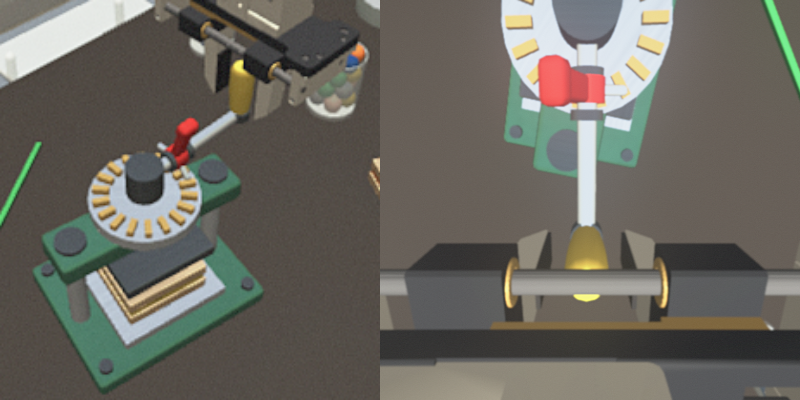

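The grip is centred between the fingers, which are still closing, and the thumb piece leans clockwise (to the robot side).

Call:
move_arm:
  rows:
    - [0,0,0,0,1]
    - [0,0,0,0,1]
    - [0,0,0,0,1]
    - [0,0,0,0,1]
    - [0,0,0,0,1]
    - [0,0,0,0,1]

```text
time: 7.05
tool_pos: [0.584, -0.0973, 0.1807]
tool_rot: [3.141, 0.0, 1.574]
contact_force: [0.4, 0.4, -0.5]
opening: 0.0234
grip_force: 25.0
```

```bash
cat > arc.py <<'E'
import sys
from h import *
# arc rows from actual phi to target: C, radius
C=np.array([.582,.033]);R=.130
def rows(f,t,n):
    p=np.linspace(f,t,n+1);P=C+R*np.c_[np.sin(p),-np.cos(p)]
    d=np.diff(P,axis=0)*1000
    print([[round(a,1),round(b,1),0,round(k,3),1] for (a,b),k in zip(d,np.diff(p))])
s=monitor.observe();x=np.array(s['tool_pos'][:2]);v=x-C
print('t',s['time'],'phi',np.arctan2(v[0],-v[1]).round(4),'r',np.linalg.norm(v).round(4),'F',np.round(s['contact_force'],1),'open',s['opening'],s['grip_force'])
if len(sys.argv)>1: rows(float(sys.argv[1]),float(sys.argv[2]),int(sys.argv[3]))
E
python3 arc.py 0.01 0.29 6; python3 arc.py .29 -.61 12
```

```text
t 7.05 phi 0.0155 r 0.1303 F [ 0.4  0.4 -0.5] open 0.02341537690089831 24.999942284775898
[[np.float64(6.1), np.float64(0.2), 0, np.float64(0.047), 1], [np.float64(6.0), np.float64(0.5), 0, np.float64(0.047), 1], [np.float64(6.0), np.float64(0.8), 0, np.float64(0.047), 1], [np.float64(6.0), np.float64(1.0), 0, np.float64(0.047), 1], [np.float64(5.9), np.float64(1.3), 0, np.float64(0.047), 1], [np.float64(5.9), np.float64(1.6), 0, np.float64(0.047), 1]]
t 7.05 phi 0.0155 r 0.1303 F [ 0.4  0.4 -0.5] open 0.02341537690089831 24.999942284775898
[[np.float64(-9.4), np.float64(-2.4), 0, np.float64(-0.075), 1], [np.float64(-9.6), np.float64(-1.7), 0, np.float64(-0.075), 1], [np.float64(-9.7), np.float64(-1.0), 0, np.float64(-0.075), 1], [np.float64(-9.7), np.float64(-0.3), 0, np.float64(-0.075), 1], [np.float64(-9.7), np.float64(0.5), 0, np.float64(-0.075), 1], [np.float64(-9.7), np.float64(1.2), 0, np.float64(-0.075), 1], [np.float64(-9.6), np.float64(1.9), 0, np.float64(-0.075), 1], [np.float64(-9.4), np.float64(2.6), 0, np.float64(-0.075), 1], [np.float64(-9.2), np.float64(3.3), 0, np.float64(-0.075), 1], [np.float64(-8.9), np.float64(4.0), 0, np.float64(-0.075), 1], [np.float64(-8.6), np.float64(4.7), 0, np.float64(-0.075), 1], [np.float64(-8.2), np.float64(5.3), 0, np.float64(-0.075), 1]]
```

Call:
move_arm:
  rows:
    - [6.1,0.2,0,0.047,1]
    - [6,0.5,0,0.047,1]
    - [6,0.8,0,0.047,1]
    - [6,1,0,0.047,1]
    - [5.9,1.3,0,0.047,1]
    - [5.9,1.6,0,0.047,1]
    - [0,0,0,0,1]

```text
time: 7.75
tool_pos: [0.6205, -0.0921, 0.1807]
tool_rot: [3.141, 0.001, 1.856]
contact_force: [1.4, -1.7, 0.3]
opening: 0.0234
grip_force: 25.0
```

Call:
move_arm:
  rows:
    - [-9.4,-2.4,0,-0.075,1]
    - [-9.6,-1.7,0,-0.075,1]
    - [-9.7,-1,0,-0.075,1]
    - [-9.7,-0.3,0,-0.075,1]
    - [-9.7,0.5,0,-0.075,1]

```text
time: 8.25
tool_pos: [0.5725, -0.0968, 0.1808]
tool_rot: [3.138, -0.0, 1.476]
contact_force: [11.2, 0.6, -8.3]
opening: 0.0234
grip_force: 25.0
```

Call:
move_arm:
  rows:
    - [-9.7,1.2,0,-0.075,1]
    - [-9.6,1.9,0,-0.075,1]

```text
time: 8.45
tool_pos: [0.5544, -0.094, 0.1807]
tool_rot: [3.136, -0.001, 1.326]
contact_force: [11.7, -0.2, -6.4]
opening: 0.0232
grip_force: 25.0
```

```bash
python3 arc.py
```

```text
t 8.45 phi -0.2137 r 0.1299 F [11.7 -0.2 -6.4] open 0.02317463625182802 24.997223548125476
```

Call:
move_arm:
  rows:
    - [-9.4,2.6,0,-0.075,1]
    - [-9.2,3.3,0,-0.075,1]

```text
time: 8.65
tool_pos: [0.5359, -0.0882, 0.1808]
tool_rot: [3.136, -0.001, 1.176]
contact_force: [11.8, -2.1, -6.4]
opening: 0.0234
grip_force: 25.0
```

Call:
move_arm:
  rows:
    - [-8.9,4,0,-0.075,1]

```text
time: 8.75
tool_pos: [0.527, -0.0843, 0.1808]
tool_rot: [3.136, -0.002, 1.101]
contact_force: [12.1, -1.4, -8.9]
opening: 0.0232
grip_force: 25.0
```

Call:
move_arm:
  rows:
    - [-8.6,4.7,0,-0.075,1]

```text
time: 8.85
tool_pos: [0.5184, -0.0797, 0.1808]
tool_rot: [3.136, -0.002, 1.026]
contact_force: [12.0, -2.8, -8.2]
opening: 0.0232
grip_force: 25.0
```

Call:
move_arm:
  rows:
    - [-7,4.4,0,-0.065,1]
    - [0,0,0,0,1]
    - [0,0,0,0,1]

```text
time: 9.15
tool_pos: [0.5107, -0.0748, 0.1808]
tool_rot: [3.138, -0.002, 0.964]
contact_force: [7.7, -0.2, -5.5]
opening: 0.0234
grip_force: 25.0
```

```bash
python3 arc.py -.60 .29 12
```

```text
t 9.15 phi -0.5841 r 0.1293 F [ 7.7 -0.2 -5.5] open 0.02337474136963949 24.99940815847367
[[np.float64(8.2), np.float64(-5.1), 0, np.float64(0.074), 1], [np.float64(8.5), np.float64(-4.5), 0, np.float64(0.074), 1], [np.float64(8.8), np.float64(-3.9), 0, np.float64(0.074), 1], [np.float64(9.1), np.float64(-3.2), 0, np.float64(0.074), 1], [np.float64(9.3), np.float64(-2.5), 0, np.float64(0.074), 1], [np.float64(9.5), np.float64(-1.8), 0, np.float64(0.074), 1], [np.float64(9.6), np.float64(-1.1), 0, np.float64(0.074), 1], [np.float64(9.6), np.float64(-0.4), 0, np.float64(0.074), 1], [np.float64(9.6), np.float64(0.3), 0, np.float64(0.074), 1], [np.float64(9.6), np.float64(1.0), 0, np.float64(0.074), 1], [np.float64(9.5), np.float64(1.7), 0, np.float64(0.074), 1], [np.float64(9.3), np.float64(2.4), 0, np.float64(0.074), 1]]
```

Call:
move_arm:
  rows:
    - [8.2,-5.1,0,0.074,1]
    - [8.5,-4.5,0,0.074,1]
    - [8.8,-3.9,0,0.074,1]
    - [9.1,-3.2,0,0.074,1]
    - [9.3,-2.5,0,0.074,1]
    - [9.5,-1.8,0,0.074,1]
    - [9.6,-1.1,0,0.074,1]
    - [9.6,-0.4,0,0.074,1]
    - [9.6,0.3,0,0.074,1]
    - [9.6,1,0,0.074,1]
    - [9.5,1.7,0,0.074,1]
    - [9.3,2.4,0,0.074,1]

```text
time: 10.35
tool_pos: [0.6199, -0.0923, 0.1807]
tool_rot: [-3.141, 0.0, 1.855]
contact_force: [-1.5, -1.6, 1.0]
opening: 0.0235
grip_force: 25.0
```

Call:
move_arm:
  rows:
    - [-9.4,-2.4,0,-0.075,1]
    - [-9.6,-1.7,0,-0.075,1]
    - [-9.7,-1,0,-0.075,1]

```text
time: 10.65
tool_pos: [0.5928, -0.097, 0.1808]
tool_rot: [3.136, 0.0, 1.624]
contact_force: [11.3, 0.4, -6.3]
opening: 0.0233
grip_force: 25.0
```

Call:
move_arm:
  rows:
    - [-9.7,-0.3,0,-0.075,1]

```text
time: 10.75
tool_pos: [0.5835, -0.0974, 0.1808]
tool_rot: [3.136, 0.0, 1.549]
contact_force: [10.9, 0.4, -5.2]
opening: 0.0233
grip_force: 25.0
```

Call:
move_arm:
  rows:
    - [-9.7,0.5,0,-0.075,1]

```text
time: 10.85
tool_pos: [0.5739, -0.0969, 0.1808]
tool_rot: [3.136, -0.0, 1.474]
contact_force: [11.1, -0.9, -6.2]
opening: 0.0233
grip_force: 25.0
```

Call:
move_arm:
  rows:
    - [-9.7,1.2,0,-0.075,1]

```text
time: 10.95
tool_pos: [0.5642, -0.0958, 0.1808]
tool_rot: [3.136, -0.0, 1.399]
contact_force: [11.9, -0.0, -6.7]
opening: 0.0233
grip_force: 25.0
```

Call:
move_arm:
  rows:
    - [-9.6,1.9,0,-0.075,1]

```text
time: 11.05
tool_pos: [0.5546, -0.094, 0.1808]
tool_rot: [3.136, -0.001, 1.324]
contact_force: [11.2, -0.3, -6.4]
opening: 0.0232
grip_force: 25.0
```

Call:
move_arm:
  rows:
    - [-9.4,2.6,0,-0.075,1]

```text
time: 11.15
tool_pos: [0.5452, -0.0914, 0.1808]
tool_rot: [3.136, -0.001, 1.249]
contact_force: [10.8, -0.9, -7.4]
opening: 0.0233
grip_force: 25.0
```

Call:
move_arm:
  rows:
    - [-9.2,3.3,0,-0.075,1]

```text
time: 11.25
tool_pos: [0.536, -0.0882, 0.1808]
tool_rot: [3.136, -0.001, 1.174]
contact_force: [11.3, -2.5, -7.2]
opening: 0.0232
grip_force: 25.0
```

Call:
move_arm:
  rows:
    - [-8.9,4,0,-0.075,1]

```text
time: 11.35
tool_pos: [0.5271, -0.0843, 0.1808]
tool_rot: [3.136, -0.002, 1.099]
contact_force: [12.1, -2.8, -7.7]
opening: 0.0229
grip_force: 25.0
```

Call:
move_arm:
  rows:
    - [-8.6,4.7,0,-0.075,1]

```text
time: 11.45
tool_pos: [0.5185, -0.0797, 0.1808]
tool_rot: [3.136, -0.002, 1.024]
contact_force: [11.3, -1.8, -8.2]
opening: 0.0234
grip_force: 25.0
```

Call:
move_arm:
  rows:
    - [-7,4.4,0,-0.065,1]

```text
time: 11.55
tool_pos: [0.5114, -0.0753, 0.1808]
tool_rot: [3.136, -0.002, 0.959]
contact_force: [11.5, -2.7, -8.0]
opening: 0.0232
grip_force: 25.0
```

```bash
python3 arc.py
```

```text
t 11.55 phi -0.5777 r 0.1293 F [11.5 -2.7 -8. ] open 0.0231964138661558 24.997396767139435
```

Call:
move_arm:
  rows:
    - [8.2,-5.1,0,0.074,1]
    - [8.5,-4.5,0,0.074,1]
    - [8.8,-3.9,0,0.074,1]
    - [9.1,-3.2,0,0.074,1]
    - [9.3,-2.5,0,0.074,1]
    - [9.5,-1.8,0,0.074,1]
    - [9.6,-1.1,0,0.074,1]
    - [9.6,-0.4,0,0.074,1]
    - [9.6,0.3,0,0.074,1]
    - [9.6,1,0,0.074,1]
    - [9.5,1.7,0,0.074,1]
    - [9.3,2.4,0,0.074,1]

```text
time: 12.75
tool_pos: [0.62, -0.0923, 0.1807]
tool_rot: [-3.141, 0.001, 1.853]
contact_force: [-0.6, -2.0, 0.9]
opening: 0.023
grip_force: 25.0
```

Call:
move_arm:
  rows:
    - [-9.4,-2.4,0,-0.075,1]
    - [-9.6,-1.7,0,-0.075,1]

```text
time: 12.95
tool_pos: [0.6013, -0.0962, 0.1807]
tool_rot: [3.141, 0.001, 1.698]
contact_force: [2.2, -1.1, -0.1]
opening: 0.0232
grip_force: 25.0
```

Call:
move_arm:
  rows:
    - [-9.7,-1,0,-0.075,1]

```text
time: 13.05
tool_pos: [0.593, -0.097, 0.1808]
tool_rot: [3.136, 0.001, 1.622]
contact_force: [10.8, 0.3, -6.1]
opening: 0.0233
grip_force: 25.0
```

Call:
move_arm:
  rows:
    - [-9.7,-0.3,0,-0.075,1]

```text
time: 13.15
tool_pos: [0.5836, -0.0973, 0.1808]
tool_rot: [3.135, 0.0, 1.547]
contact_force: [11.6, 0.3, -6.3]
opening: 0.0233
grip_force: 25.0
```

Call:
move_arm:
  rows:
    - [-9.7,0.5,0,-0.075,1]

```text
time: 13.25
tool_pos: [0.574, -0.097, 0.1808]
tool_rot: [3.135, 0.0, 1.472]
contact_force: [11.5, -0.7, -5.3]
opening: 0.0234
grip_force: 25.0
```

Call:
move_arm:
  rows:
    - [-9.7,1.2,0,-0.075,1]

```text
time: 13.35
tool_pos: [0.5643, -0.0958, 0.1808]
tool_rot: [3.136, -0.0, 1.397]
contact_force: [11.2, -1.2, -6.1]
opening: 0.0235
grip_force: 25.0
```

Call:
move_arm:
  rows:
    - [-9.6,1.9,0,-0.075,1]

```text
time: 13.45
tool_pos: [0.5547, -0.094, 0.1808]
tool_rot: [3.135, -0.0, 1.322]
contact_force: [11.6, -1.3, -6.8]
opening: 0.0234
grip_force: 25.0
```

Call:
move_arm:
  rows:
    - [-9.4,2.6,0,-0.075,1]

```text
time: 13.55
tool_pos: [0.5452, -0.0915, 0.1808]
tool_rot: [3.136, -0.001, 1.247]
contact_force: [10.5, -2.1, -6.6]
opening: 0.023
grip_force: 25.0
```

Call:
move_arm:
  rows:
    - [-9.2,3.3,0,-0.075,1]

```text
time: 13.65
tool_pos: [0.5362, -0.0882, 0.1808]
tool_rot: [3.135, -0.001, 1.172]
contact_force: [13.4, -2.6, -7.8]
opening: 0.0233
grip_force: 25.0
```

Call:
move_arm:
  rows:
    - [-4.5,1.9,0,-0.037,1]

```text
time: 13.75
tool_pos: [0.5316, -0.0863, 0.1808]
tool_rot: [3.135, -0.001, 1.135]
contact_force: [13.6, -3.8, -9.5]
opening: 0.0235
grip_force: 25.0
```

The push is growing (about 13.5 N tangentially, roughly 55 N of clamping); one more small step.

Call:
move_arm:
  rows:
    - [-4.5,2,0,-0.037,1]

```text
time: 13.85
tool_pos: [0.5277, -0.0845, 0.1808]
tool_rot: [3.134, -0.002, 1.099]
contact_force: [13.8, -3.8, -9.5]
opening: 0.0231
grip_force: 25.0
```

Run:
```python
from h import *
s=monitor.observe();v=np.array(s['tool_pos'][:2])-[.582,.033];p=np.arctan2(v[0],-v[1]);F=s['contact_force']
print(p,F[0]*np.cos(p)+F[1]*np.sin(p))
```

```text
-0.4330625961610963 14.173311560985331
```

Call:
move_arm:
  rows:
    - [0,0,0,0,1]
    - [0,0,0,0,1]
    - [0,0,0,0,1]

```text
time: 14.15
tool_pos: [0.5273, -0.0844, 0.1808]
tool_rot: [3.136, -0.001, 1.101]
contact_force: [10.6, -2.4, -7.7]
opening: 0.0232
grip_force: 25.0
```

Call:
move_arm:
  rows:
    - [-4.4,2.1,0,-0.037,1]
    - [0,0,0,0,1]
    - [0,0,0,0,1]
    - [0,0,0,0,1]

```text
time: 14.55
tool_pos: [0.5233, -0.0824, 0.1808]
tool_rot: [3.135, -0.002, 1.064]
contact_force: [11.9, -3.5, -8.6]
opening: 0.0231
grip_force: 25.0
```

The growth is about 5 N, so I'll release and lift away.

Call:
move_arm:
  rows:
    - [0,0,0,0,-0.3]
    - [0,0,0,0,-0.3]
    - [0,0,0,0,-0.3]
    - [0,0,0,0,-0.3]
    - [0,0,0,0,-0.3]
    - [0,0,0,0,-0.3]
    - [0,0,10,0,-0.3]
    - [0,0,25,0,-0.3]
    - [0,0,30,0,-0.3]
    - [0,0,40,0,-0.3]

```text
time: 15.55
tool_pos: [0.5199, -0.0813, 0.2865]
tool_rot: [-3.139, 0.001, 1.066]
contact_force: [0.9, 0.5, 0.6]
opening: 0.0599
grip_force: 0.0
```

Call:
move_arm:
  rows:
    - [0,-40,10,0,-0.3]
    - [0,-40,0,0,-0.3]
    - [0,-40,0,0,-0.3]
    - [0,-40,0,0,-0.3]
    - [-30,-30,0,0,-0.3]
    - [-30,-30,0,0,-0.3]
    - [0,0,0,0,-0.3]

```text
time: 16.25
tool_pos: [0.4577, -0.3049, 0.2965]
tool_rot: [-3.142, 0.002, 1.061]
contact_force: [-0.7, 0.9, -0.2]
opening: 0.0597
grip_force: 0.0
```

Run:
```python
from m import *
o=measure('e')
for k,v in o.items():print(k,v)
a=cv2.imread('pics/e_side.png')[110:330,220:440];b=cv2.imread('pics/e_top.png')[120:290,210:410]
cv2.imwrite('pics/e.png',np.hstack([cv2.resize(a,(400,400)),cv2.resize(b,(400,400))]))
```

```text
('top', 'yel') (array([364.9, 228.2]), [356, 220, 18, 17, 229])
('top', 'red') (array([306., 211.]), [297, 200, 19, 22, 203])
('side', 'yel') (array([379.3, 177.7]), [373, 165, 16, 27, 285])
('side', 'red') (array([330.7, 198. ]), [322, 190, 18, 19, 179])
```

View pics/e.png

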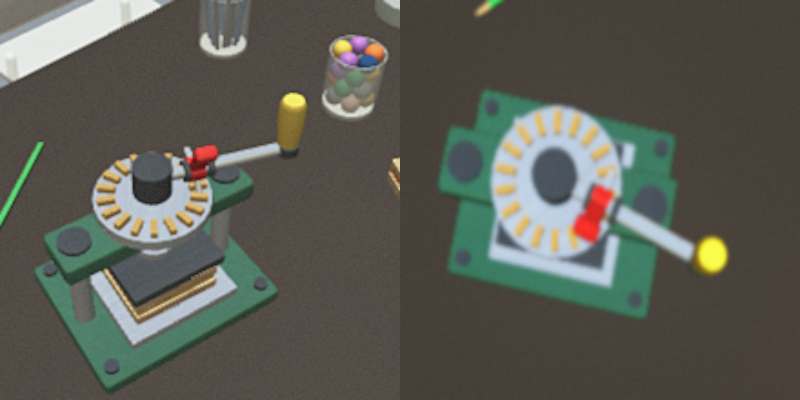

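The plate is down on the block, the thumb piece leans clockwise and the arm is clear, so I'm handing in.

```bash
python3 -c "
from cell import workorder
print(workorder.hand_in())"
```

```text
the job is handed in; nothing more can be done
None
```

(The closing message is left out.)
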